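# Preset the thumbwheel counter and load it

## Task

Set the three thumbwheels on the sloping counter console to the new batch code 3-4-2 (three dots on the left wheel, four on the middle, two on the right, as seen standing at its low front edge), each dotted flat facing squarely out between its white pointers. Then throw the load lever on the small grey box fully over, away from the side it leans to, so that the counter takes the code; do not knock the ioniser bar above the wheels, and leave the loose things on the bench where they are.

Things in the scene. Friction and masses are not known exactly. Their poses are not given: they have to be found in the camera images.
- console: fixed console, 270 mm wide (y), 130 deep (x), 128 high at the back, 53 at its low front edge, on its -x side, which looks away from the robot. Origin on the table under the middle wheel's axle; y along the axles to the left wheel. Its panel slopes 30 deg: outward normal (-sin 30, 0, cos 30) in this frame, surface 18 mm from the axles along it, reaching 75 mm up and down the slope from there
- axle_left (a point): left wheel's centre, 56 mm to the console's +y of the middle one, 75 mm above the table; axes as the console's. Each wheel: a black drum of radius 42 mm, 30 mm wide, half sunk in the panel; six ridges across it (7 mm thick, tips at radius 60 mm), every 60 deg; on the flats between them 0 to 5 white dots
- axle_mid (a point): middle wheel's centre, on its axle, 75 mm above the table; axes as the console's. Two small white pointers stand beside each wheel on the panel and end 38 mm from the axle
- axle_right (a point): right wheel's centre, 56 mm to the console's -y of the middle one, 75 mm above the table; axes as the console's. 
- wheel_left (a joint): left wheel's angle. 0: its bare (0-dot) flat faces straight out of the panel, between the pointers; grows as the exposed side is rolled up the slope (away from the low front edge): k dots face out at k x 1.047. Measured from the panel's normal, up-slope positive, ridges stand at value + 30 deg + multiples of 60 deg. Stops at -0.35 and 5.6. No clicks; friction 0.15 N m (2.5 N at a ridge); stays where left.
- wheel_mid (a joint): middle wheel's angle. 0: its bare (0-dot) flat faces straight out of the panel, between the pointers; grows as the exposed side is rolled up the slope (away from the low front edge): k dots face out at k x 1.047. Measured from the panel's normal, up-slope positive, ridges stand at value + 30 deg + multiples of 60 deg. Stops at -0.35 and 5.6. No clicks; friction 0.15 N m (2.5 N at a ridge); stays where left.
- wheel_right (a joint): right wheel's angle. 0: its bare (0-dot) flat faces straight out of the panel, between the pointers; grows as the exposed side is rolled up the slope (away from the low front edge): k dots face out at k x 1.047. Measured from the panel's normal, up-slope positive, ridges stand at value + 30 deg + multiples of 60 deg. Stops at -0.35 and 5.6. No clicks; friction 0.15 N m (2.5 N at a ridge); stays where left.
- ioniser_bar: aluminium bar over the wheels (console x -10 to +25 mm, 280 mm long in y, underside 260 mm and top 285 mm above the table) on two posts 16 mm square at console y +145 and -145 mm. Origin and axes: the console's. It bars a vertical tool over the wheels: come in along the panel's normal, from the front. Not to be pushed
- lever_station: fixed grey box, 130 mm (x) by 80 mm (y) by 50 mm high, that carries the load lever; it stands on one side of the console or the other. Origin at the centre of its underside, z up. Its -x looks roughly to the robot. The lever's hinge is parallel to its y, 55 mm above the table, over the origin.
- load_lever (a joint): angle of the load lever: a steel rod with a black ball at its end. 0: leaning 0.5 rad from upright to the station's -x; 1.0 (the stop): thrown over, leaning 0.5 rad to its +x. Stays where it is left (friction 0.1 N m, about 1 N at the ball).
- lever_knob (a point): centre of the lever's ball (radius 16 mm), 100 mm from the hinge
- iron_stand: fixed black soldering-iron stand, 150 x 85 mm, 115 mm high, on the other side of the console from the lever; not used. Origin at the centre of its underside.
- solder_spool: loose white solder spool, 68 mm in diameter, 50 mm high, standing; not used. Origin at the centre of its underside.
- board_holder: loose aluminium block with a circuit board on it, 110 x 75 mm, 44 mm high; not used. Origin at the centre of its underside.
- screwdriver: loose screwdriver lying on the table in front of the console, along its own x; not used
- flux_bottle: loose bottle, 50 mm in diameter, 110 mm high, standing behind; not used. Origin at the centre of its underside.
Mind the look-alikes: they are no part of the job. What is shaped like the lever_station but red or turquoise is not meant.

How it is judged:
By the outcome, as a careful person would: the job done as asked, in the order asked, and still so for the second after the job is handed in, with the robot touching nothing.
It also fails if it takes over 72 s, if anything falls off the work surface, if the arm or the gripper's body presses on something with over 40 N, if the wrist force passes 120 N, or if a joint passes its speed limit or range.

## Robot

A 6-joint arm with a two-finger parallel gripper is mounted at the origin on the work surface. World frame = base frame: x ahead of the robot, y to its left, z up, the work surface at z = 0. Lengths are in m, angles in rad, forces in N, time in s.
With the tool pointing down it reaches from about 0.425 to 0.95 m from the base axis. Payload 14.7 kg.
Tool frame: the origin (TCP) lies midway between the tips of the shut fingers; the grasp point (between the pads) lies behind it (manip.grip_depth is the z of the grasp point in the tool frame, in m); z points along the fingers, y is the line along which they close (so a half turn about z gives the same grasp; the last joint's range is limited). The gripper opens to 85 mm and grips with 20 to 120 N. Pads are 22 mm wide; open, the fingers measure 114 mm over their backs; the gripper's body (76 mm by 85 mm) begins 54 mm behind the grasp point. The pads swing forward as they close: fully open they stand 13 mm farther back than shut.
Start: joints at [1.084, 0.48, 1.596, -0, 1.065, -0.047], TCP at [0.277, 0.588, 0.231] pointing down, gripper open.
Joint ranges: [-2.75, 2.75], [-0.82, 2.05], [0.23, 2.67], [-1.56, 4.7], [0.09, 2.69], [-2.92, 2.92]. Speed limits (rad/s): [1.89, 1.89, 2.39, 3.01, 3.01, 3.01].

## Interface

Orientations are given as [roll, pitch, yaw] about the fixed x, y, z axes, in that order (R = Rz(yaw) Ry(pitch) Rx(roll)).
In Python, from workcell import manip gives the robot as it stands. Calls block until the motion is done:
- manip.move_to(position, orientation): joint-space move of the TCP to a pose.
- manip.servo_line(position, orientation=None, speed=0.15, f_stop=None): straight line of the TCP; orientation=None keeps the orientation; speed is the mean speed in m/s. With f_stop (N) it stops when the force on the tool has changed by that much, and returns True; else False.
- manip.move_j(angles): joint-space move.
- manip.command_gripper(opening, grasp_force=None): finger opening in m; grasp_force is the grip in N (None keeps the last); returns when the fingers have stopped.
- manip.sleep(seconds).
- manip.ik(position, orientation): joint angles nearest the present ones, or None.
- manip.get_state(): the state.
- manip.grab_frame(name): name is "scene" or "top"; returns the picture (480x640x3 uint8, blue, green, red); there is no depth.
- manip.camera_info(name): a dict with "fx", "fy", "cx", "cy" (pixels), "T" (4x4, takes a point from camera to world coordinates). Camera axes: x right, y down, z forward; pixel columns grow to the right and rows downward; lengths in m; the calibration is good to about 2 mm. A picture is of the moment at which its call begins. camera_info takes no time and is no camera call.
A pose or a line that the arm cannot do raises manip.Unreachable and nothing moves.
- manip.job_done(): hands the job in; it is judged then, once.
The state is a dict: "time": time; "qpos": joint angles; "joint_vel": joint speeds; "joint_efforts": joint torques, N m; "ee_pos": TCP position; "eef_rot": TCP orientation; "wrist_force": force on the tool from outside, world axes, zero at the start; "ft_torque": the same for the moment, N m; "width": finger opening in m; "grasp_force": force on a finger pad.
Only numpy, scipy, OpenCV 4.12 (cv2) and the standard library are available. Lean on these libraries where they do the work, as an engineer would, in place of code of your own. Each camera call takes 0.05 s, during which the arm holds its last target. There are 200 camera calls.

## Working session

There is one attempt and no reset: what is moved stays moved. The work goes in short steps, each a Python script; the robot and the scene stay as the last script left them, time stands still between calls to the robot, and variables do not carry over. Pictures are saved under pics/ and viewed, at most 10 in all, crops included, and the job is handed in when it is done.

```bash
mkdir -p pics; python3 - <<'E'
from workcell import manip
import cv2
for n in("scene","top"):
    cv2.imwrite(f"pics/{n}0.png",manip.grab_frame(n)); i=manip.camera_info(n); print(n,i["fx"],i["cx"],i["cy"]); print(i["T"].round(3) if hasattr(i["T"],"round") else i["T"])
print(manip.get_state()["time"],manip.grip_depth)
E
```

```text
scene 484.2288814134071 320.37347272931225 240.34062098191842
[[ 0.825  0.456 -0.333  0.87 ]
 [ 0.565 -0.673  0.478 -0.367]
 [-0.007 -0.583 -0.813  1.009]
 [ 0.     0.     0.     1.   ]]
top 510.5542408858195 310.48660802794774 244.0166470968253
[[ 0.009 -0.995  0.103  0.345]
 [-1.    -0.009 -0.004  0.187]
 [ 0.005 -0.103 -0.995  1.602]
 [ 0.     0.     0.     1.   ]]
0.1 -0.0187
```

View pics/scene0.png

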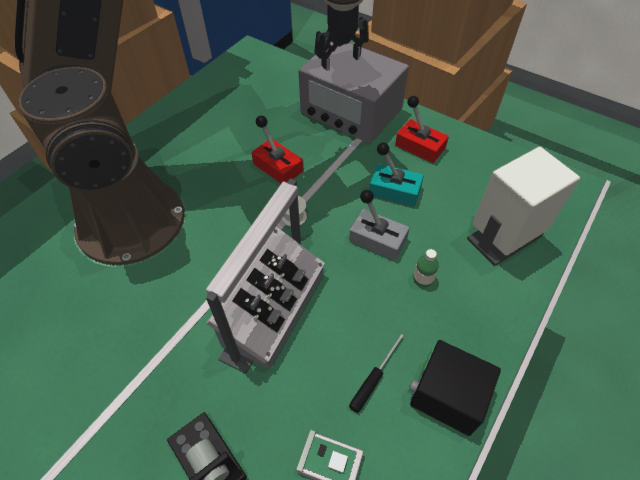

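View pics/top0.png

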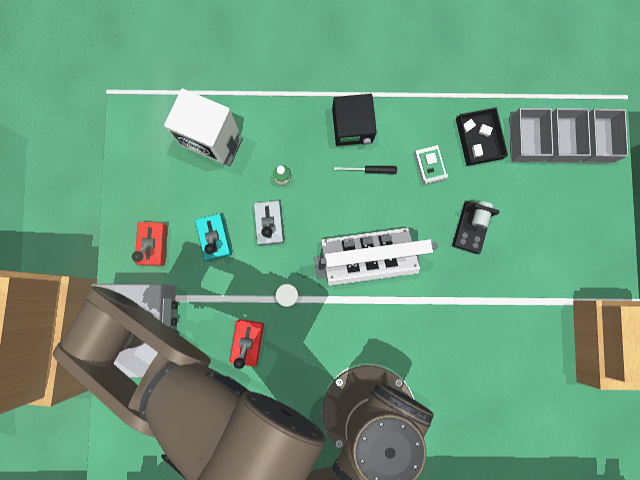

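The console's low edge faces away from the robot, and the grey lever box is at (268,222) in top, (379,235) in scene. I'll zoom in on the console and the box.

```bash
python3 - <<'E'
import cv2
s=cv2.imread("pics/scene0.png");t=cv2.imread("pics/top0.png")
cv2.imwrite("pics/s1.png",cv2.resize(s[220:370,205:335],None,fx=4,fy=4,interpolation=cv2.INTER_CUBIC))
cv2.imwrite("pics/t1.png",cv2.resize(t[190:300,240:440],None,fx=4,fy=4,interpolation=cv2.INTER_CUBIC))
E
```

```text
(no output)
```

View pics/s1.png

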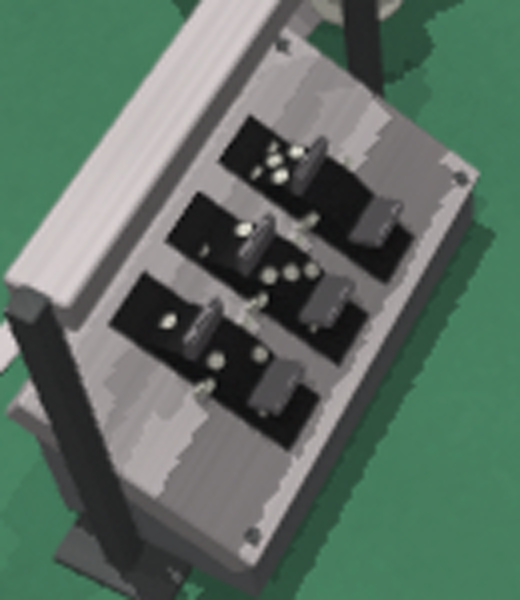

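View pics/t1.png

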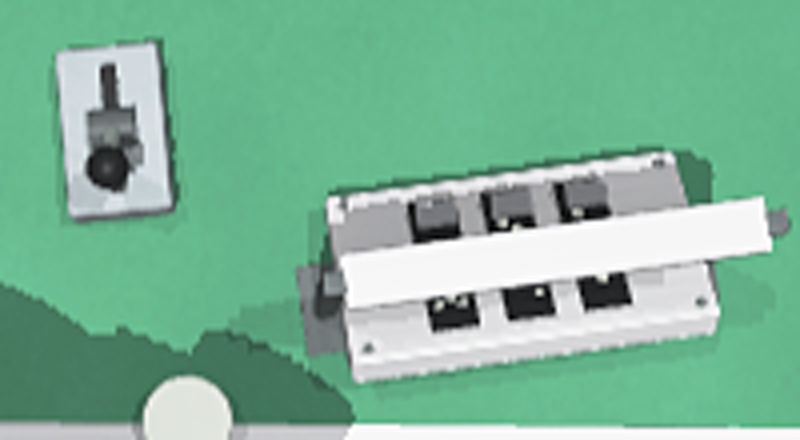

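Scene crop: left wheel (bottom) shows 2 dots facing out with 1 above it. The middle wheel shows 3, the right wheel about 0 with 5 above it. So I need +1, +1 and +2 flats, all up-slope. Top crop: the grey lever leans towards the robot, with its ball at crop (107,167). Next I'll cast the panel and box corners.

```bash
cat > h.py <<'E'
from workcell import manip
import numpy as np, cv2
from scipy.spatial.transform import Rotation as Ro
def ray(n,p):
    i=manip.camera_info(n);T=np.array(i["T"])
    return T[:3,3],T[:3,:3]@np.array([(p[0]-i["cx"])/i["fx"],(p[1]-i["cy"])/i["fy"],1])
def cast(n,p,z):
    o,d=ray(n,p); return o+d*(z-o[2])/d[2]
def fit(loc,w):
    l=np.array(loc)[:,:2];w=np.array(w)[:,:2];lc=l.mean(0);wc=w.mean(0);a=l-lc;b=w-wc
    y=np.arctan2((a[:,0]*b[:,1]-a[:,1]*b[:,0]).sum(),(a*b).sum())
    R=np.array([[np.cos(y),-np.sin(y)],[np.sin(y),np.cos(y)]])
    t=wc-R@lc; return t,y,np.abs(b-a@R.T).max()
E
python3 - <<'E'
from h import *
L=[(-.074,-.135),(-.074,.135),(.056,.135),(.056,-.135)]
Z=[.053,.053,.128,.128]
t=[(330,197),(672,152),(717,325),(355,370)]; t=[(240+a/4,190+b/4) for a,b in t]
s=[(480,178),(250,568),(10,408),(285,28)]; s=[(205+a/4,220+b/4) for a,b in s]
for n,P in(("top",t),("scene",s)):
    W=[cast(n,p,z) for p,z in zip(P,Z)]; print(n,np.round(W,3).tolist(),fit(L,W))
B=[(57,52),(160,42),(174,210),(72,219)]
W=[cast("top",(240+a/4,190+b/4),.05) for a,b in B]
print(fit([(.065,.04),(.065,-.04),(-.065,-.04),(-.065,.04)],W), cast("top",(240+107/4,190+167/4),.143))
E
```

```text
top [[0.52, 0.144, 0.053], [0.557, -0.117, 0.053], [0.421, -0.134, 0.128], [0.386, 0.128, 0.128]] (array([0.46206746, 0.00401844]), np.float64(-3.008012594742097), np.float64(0.0036231060534433965))
scene [[0.526, 0.144, 0.053], [0.561, -0.121, 0.053], [0.435, -0.142, 0.128], [0.403, 0.125, 0.128]] (array([0.4723469 , 0.00054953]), np.float64(-3.0104941292361014), np.float64(0.0042148679772444075))
(array([0.5701171, 0.3089106]), np.float64(0.10248979497539604), np.float64(0.000920993503747386)) [0.52996444 0.30742475 0.143     ]
```

```bash
python3 - <<'E'
from h import *
B=[(342,258),(765,198),(770,250),(350,307)]
W=[cast("top",(240+a/4,190+b/4),.285) for a,b in B]
print(fit([(-.01,-.14),(-.01,.14),(.025,.14),(.025,-.14)],W))
# wheels: slot front edge corners in panel etc: dark mask check of white pointers skipped
c=np.array([.468,.002]);yaw=-3.009
Rc=Ro.from_euler('z',yaw).as_matrix()
def tool(phi,flip):
    # tool z = -(normal tilted phi upslope); tool y = +-upslope
    p=np.radians(phi);n=np.array([-.5,0,3**.5/2]);u=np.array([3**.5/2,0,.5])
    d=n*np.cos(p)+u*np.sin(p);e=u*np.cos(p)-n*np.sin(p)
    z=-d;y=e*flip;x=np.cross(y,z)
    return Ro.from_matrix(Rc@np.array([x,y,z]).T).as_euler('xyz')
for phi in(0,-15,-30):
  for f in(1,-1):
    for dy in(.056,-.056):
      for h in (.045,.12):
        P=Rc@(np.array([0,dy,.075])+h*np.array([-.5,0,.866]))+[*c,0]
        q=manip.ik(P,tool(phi,f)); print(phi,f,dy,h,None if q is None else np.round(q,2))
E
```

```text
(array([0.46583725, 0.00446769]), np.float64(-2.994921448380367), np.float64(0.0030666506348264178))
0 1 0.056 0.045 None
0 1 0.056 0.12 None
0 1 -0.056 0.045 None
0 1 -0.056 0.12 None
0 -1 0.056 0.045 [-0.08  0.71  1.64 -0.11  1.31 -0.16]
0 -1 0.056 0.12 [-0.07  0.68  1.51 -0.1   1.47 -0.17]
0 -1 -0.056 0.045 [ 0.08  0.7   1.67 -0.03  1.3  -0.04]
0 -1 -0.056 0.12 [ 0.08  0.66  1.53 -0.02  1.47 -0.04]
-15 1 0.056 0.045 None
-15 1 0.056 0.12 None
-15 1 -0.056 0.045 None
-15 1 -0.056 0.12 None
-15 -1 0.056 0.045 [-0.06  0.87  1.46 -0.14  1.6  -0.14]
-15 -1 0.056 0.12 [-0.05  0.84  1.32 -0.13  1.75 -0.16]
-15 -1 -0.056 0.045 [ 0.09  0.86  1.48 -0.03  1.59 -0.03]
-15 -1 -0.056 0.12 [ 0.09  0.83  1.35 -0.03  1.75 -0.04]
-30 1 0.056 0.045 None
-30 1 0.056 0.12 None
-30 1 -0.056 0.045 None
-30 1 -0.056 0.12 None
-30 -1 0.056 0.045 [-0.05  1.03  1.29 -0.16  1.86 -0.14]
-30 -1 0.056 0.12 [-0.04  1.    1.16 -0.16  2.01 -0.16]
-30 -1 -0.056 0.045 [ 0.09  1.02  1.31 -0.04  1.86 -0.03]
-30 -1 -0.056 0.12 [ 0.09  0.99  1.19 -0.04  2.01 -0.04]
```

```bash
cat >> h.py <<'E'
c=np.array([.467,.003]);yaw=-3.005
Rc=Ro.from_euler('z',yaw).as_matrix()
N=np.array([-.5,0,3**.5/2]);U=np.array([3**.5/2,0,.5])
def pose(wy,u,h,phi):
    """TCP at up-slope u, normal height h from the axle of wheel at console y=wy; tool tilted phi deg up-slope"""
    p=np.radians(phi);d=N*np.cos(p)+U*np.sin(p);e=U*np.cos(p)-N*np.sin(p)
    z=-d;y=-e;x=np.cross(y,z)
    return Rc@(np.array([0,wy,.075])+h*N+u*U)+[*c,0], Ro.from_matrix(Rc@np.array([x,y,z]).T).as_euler('xyz')
def wang(n,px,r,x0=0):
    o,d=ray(n,px);o=Rc.T@(o-[*c,.075]);d=Rc.T@d
    A=np.array([o@U,o@N]);D=np.array([d@U,d@N])
    k=np.roots([D@D,2*A@D,A@A-r*r])
    if abs(k.imag).max()>0:return None
    k=k.min();a=A+k*D;return round(np.degrees(np.arctan2(*a)),1),round((o+k*d)[1],4)
E
python3 - <<'E'
from h import *
f=lambda a,b:(205+a/4,220+b/4)
for nm,p in dict(L2=(238,357),L1=(168,321),M3=(291,272),R5=(277,162)).items(): print(nm,wang("scene",f(*p),.042))
E
```

```text
L2 (np.float64(-12.4), np.float64(0.0546))
L1 (np.float64(46.4), np.float64(0.0565))
M3 (np.float64(-11.9), np.float64(-0.0019))
R5 (np.float64(43.6), np.float64(-0.0548))
```

```bash
cat >> h.py <<'E'
WY=dict(L=.055,M=-.001,R=-.056)
def go(w,u,h,phi=0,**k): return manip.servo_line(*pose(WY[w],u,h,phi),**k)
def push(w,end=.006):
    manip.command_gripper(0)
    go(w,-.064,.075,speed=.25); go(w,-.064,.032,speed=.15)
    r=[]
    for u,h in((-.045,.034),(-.034,.042),(-.024,.046),(end,.046)):
        go(w,u,h,speed=.08); r.append(np.linalg.norm(manip.get_state()["wrist_force"]).round(1))
    go(w,end-.008,.05,speed=.15); go(w,end-.012,.09,speed=.25); return r
def square(w):
    manip.command_gripper(.085); go(w,0,.09,speed=.25); go(w,0,.025,speed=.12)
    manip.command_gripper(.0,30); s=manip.get_state()
    print("grip",s["width"],s["wrist_force"]); manip.command_gripper(.085); go(w,0,.09,speed=.25)
E
python3 - <<'E'
from h import *
manip.command_gripper(0)
manip.move_to(*pose(WY["L"],-.06,.22,-15)); print(manip.get_state()["time"])
print(push("L"),manip.get_state()["time"])
cv2.imwrite("pics/a.png",manip.grab_frame("scene")[100:400,140:440].repeat(2,0).repeat(2,1))
E
```

```text
3.4167
[np.float64(0.6), np.float64(1.1), np.float64(1.3), np.float64(0.7)] 6.8917
```

View pics/a.png

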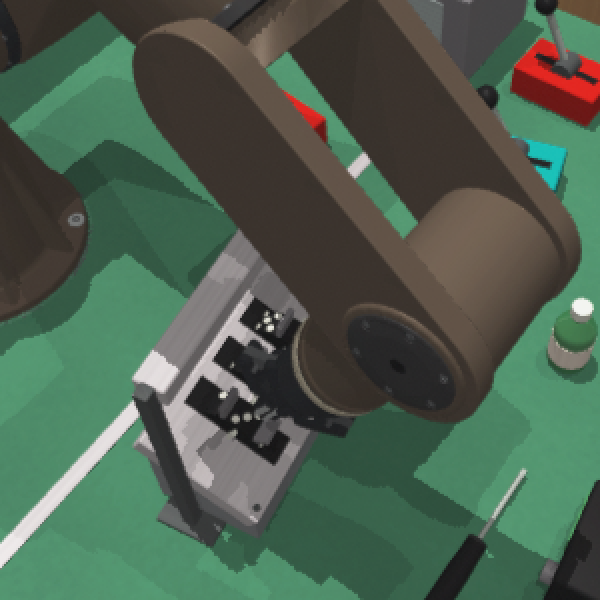

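The left wheel now shows 3 dots, centred at about crop (240,417), and the arm clears the bar. I'll square it by gripping, then push and square the middle wheel.

```bash
python3 - <<'E'
from h import *
print(wang("scene",(140+120,100+208.5),.042))
square("L"); print(push("M")); square("M"); print(manip.get_state()["time"])
go("M",-.06,.2,phi=-15,speed=.3)
cv2.imwrite("pics/b.png",cv2.resize(manip.grab_frame("scene")[215:365,205:335],None,fx=4,fy=4,interpolation=cv2.INTER_CUBIC))
print(manip.get_state()["time"])
E
```

```text
(np.float64(0.1), np.float64(0.0594))
grip 0.06396954650644315 [6.09391529 0.21520208 4.36380155]
[np.float64(0.4), np.float64(1.1), np.float64(0.6), np.float64(0.5)]
grip 0.06406056007702918 [5.43501781 0.69526123 3.90512162]
16.3583
17.225
```

View pics/b.png

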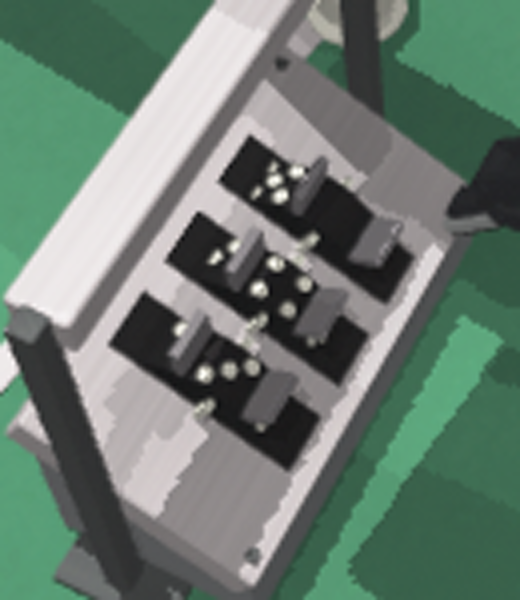

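```bash
python3 - <<'E'
from h import *
f=lambda a,b:(205+a/4,215+b/4)
for nm,p,r in [("L3",(229.5,370.3),.042),("M4",(281.5,286.5),.042),("R5",(277,182),.042),("pL",(204,408),.034),("pL tip",(211,402),.038),("pLM",(257,324),.036),("pMR",(308,241),.036),("pR",(348,184),.036)]: print(nm,wang("scene",f(*p),r))
# panel corner screws by the same chart: panel is h=.018
for p in [(282,63),(252,555)]:
    o,d=ray("scene",f(*p)); o=Rc.T@(o-[*c,.075]);d=Rc.T@d; k=(.018-o@N)/(d@N); q=o+k*d; print(q@U,q[1])
o,d=ray("scene",(205+460/4,220+180/4)); o=Rc.T@(o-[*c,.075]);d=Rc.T@d; k=(.018-o@N)/(d@N); q=o+k*d; print(q@U,q[1])
E
```

```text
L3 (np.float64(-4.3), np.float64(0.0547))
M4 (np.float64(-3.5), np.float64(-0.0008))
R5 (np.float64(43.6), np.float64(-0.0548))
pL (np.float64(-6.6), np.float64(0.0764))
pL tip (np.float64(-7.0), np.float64(0.073))
pLM (np.float64(-5.3), np.float64(0.0223))
pMR (np.float64(-3.9), np.float64(-0.0346))
pR (np.float64(-6.8), np.float64(-0.0776))
0.06267453157153668 -0.12357562285417623
-0.06967463471439186 0.12012835919249176
-0.06856215247790007 -0.12301528387668303
```

The pointers read about −6° in my chart and the dots about −4°. So the wheels are 1–2° up-slope of square, and the axle is about 1.5 mm down-slope of my estimate. I'll shift by that, do the right wheel, and re-square the others.

```bash
cat >> h.py <<'E'
c=c+ (Rc@(-.0015/U[0]*np.array([1,0,0])))[:2]
E
python3 - <<'E'
from h import *
square("M"); square("L"); 
manip.command_gripper(0); go("L",-.06,.12,speed=.3);go("R",-.066,.12,speed=.3)
print(push("R"),push("R")); square("R")
go("R",-.06,.2,phi=-15,speed=.3)
cv2.imwrite("pics/d.png",cv2.resize(manip.grab_frame("scene")[215:365,205:335],None,fx=4,fy=4,interpolation=cv2.INTER_CUBIC))
print(manip.get_state()["time"])
E
```

```text
grip 0.06417863520399293 [0.86324478 0.70063711 6.55455879]
grip 0.0638009997342099 [1.36552956 0.89366799 7.13057959]
[np.float64(0.1), np.float64(0.9), np.float64(0.4), np.float64(0.4)] [np.float64(0.6), np.float64(1.1), np.float64(0.5), np.float64(0.5)]
grip 0.06426378731429092 [6.69748159 1.03753665 4.64346809]
33.95
```

View pics/d.png

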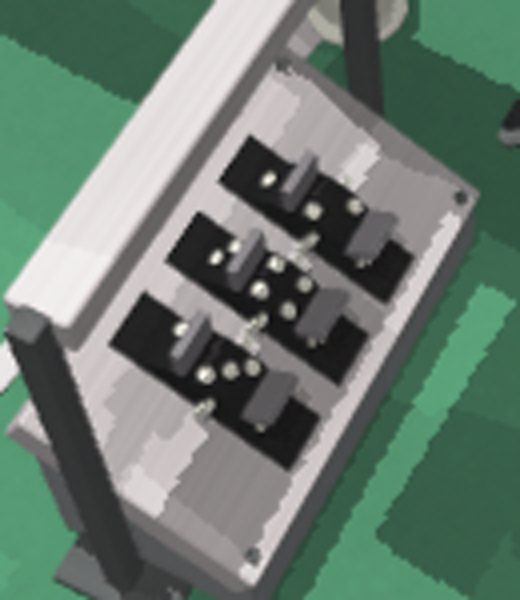

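3-4-2 now shows: L at (230,371), M at (282,287), R at (334,208), all between their pointers. Next is the lever.

```bash
python3 - <<'E'
from h import *
f=lambda a,b:(205+a/4,215+b/4)
for p in [(230,371),(281.5,286.5),(334.5,208)]: print(wang("scene",f(*p),.042))
o=np.array([.570,.3095]);d=np.array([np.cos(.102),np.sin(.102)]);rot=[np.pi,0,.102]
P=lambda s,z:[*(o+s*d),z]
manip.command_gripper(0)
manip.move_to(P(.02,.30),rot); manip.servo_line(P(-.11,.22),speed=.25); manip.servo_line(P(-.11,.128),speed=.2)
print(manip.servo_line(P(.015,.132),speed=.1,f_stop=15),manip.servo_line(P(.04,.13),speed=.04,f_stop=12))
s=manip.get_state();print(s["ee_pos"],s["wrist_force"])
manip.servo_line(P(-.06,.14),speed=.2); manip.servo_line(P(-.11,.25),speed=.25)
cv2.imwrite("pics/e.png",manip.grab_frame("scene"))
manip.move_j([1.084,.48,1.5,0,1.165,-.047])
cv2.imwrite("pics/f.png",manip.grab_frame("scene"));print(manip.get_state()["time"])
E
```

```text
(np.float64(-2.6), np.float64(0.0552))
(np.float64(-1.2), np.float64(-0.0004))
(np.float64(-3.2), np.float64(-0.057))
False True
[0.59651632 0.31197705 0.13004633] [-3.46768159 -0.24779647  1.10408693]
42.8333
```

View pics/f.png

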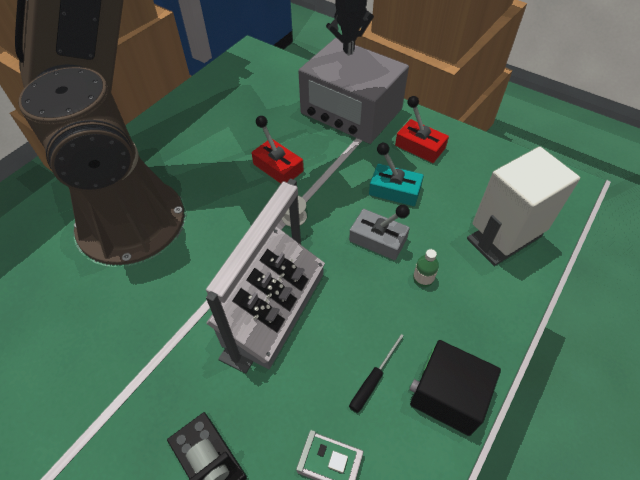

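The lever is over against its stop (ball at 402,212), the code stands, and the loose things haven't moved.

```bash
python3 -c "
from workcell import manip
print(manip.job_done())"
```

```text
the job is handed in; nothing more can be done
None
```

The job is handed in: the wheels show 3-4-2, squared to within about 3° by my camera readings. The load lever was then thrown over to its stop, with the bar and loose things left alone, by about 43 s on the robot's clock.

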